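# Clamp two tapered blocks head to tail in the bench vise

## Task

Clamp the two brass tapered blocks together in the blue vise as one parallel-sided pack: stand both upright on the two parallels, centred on the jaws, tapered faces together and thick end beside thin end. Set the first with its square face pressed flat against the fixed jaw and let go of it, stand the second on the parallels in front of it with its square face towards the sliding jaw and let go of that too, then close the sliding jaw firmly until it grips the pack, and let go. Leave the glue bottle, the tape roll, the grey cup and the bare core where they are.

Things in the scene. Friction and masses are not known exactly. Their poses are not given: they have to be found in the camera images.
- vise: Fixed blue bench vise, 165 x 90 mm. Origin on the bench, 30 mm before the fixed jaw's face; x along the slide to the fixed jaw (away from the robot), y along the jaws, z up. Jaws 46 wide, tops 60 above the bench; the fixed one is 28 thick. Two fixed aluminium parallels 6 wide run along x at y = +17 and -17, from the fixed jaw to 78 before it, tops at 40; the 50 wide bed lies at 30.
- vise_seat (a point): Middle of the fixed jaw's face at the height of the parallels' tops (40 mm above the bench). Axes as the vise: x into the fixed jaw, so the work stands on its -x side; y along the jaw; z up. A block on the parallels has its underside at this height.
- jaw (a joint): Sliding jaw of the vise: 0 is fully open (80 mm between the jaw faces), grows in metres as it closes, to 0.05 (30 mm between the faces); starts between 0 and 0.018. It slides stiffly (about 6 N) and stays where it is left, so to grip the work it must be pushed home with some 10 to 20 N. A closed pack of the two blocks is 40 mm thick.
- jaw_face (a point): Middle of the sliding jaw's steel face, 50 mm above the bench; moves with the jaw. Axes as vise_seat.
- jaw_grip (a point): Middle of the top of the red upright grip on the sliding jaw, 94 mm above the bench, 16 mm behind the jaw face; the grip is 22 mm (x) by 14 mm (y) and stands 34 mm above the jaw. Pinch it across y and push it towards +x to close the jaw. Axes as vise_seat.
- wedge_1: Loose brass tapered block, 60 long (y), 36 high (z), 140 to 280 g; both are alike. Origin: centre of the underside. Square face: plane x=-10. Tapered face: straight from x=+16 at the thick end (y=-30, red dot on top) to x=+4 at the thin end (y=+30). Ends parallel: grip across them (60). Starts in cradle_1, its z axis leaning 32 deg from vertical to the cradle's -x, back towards the robot.
- square_1 (a point): Middle of the square face of wedge_1, 18 mm above its underside; axes as the block. At the start this face lies against the cradle's ledge.
- wedge_2: Loose brass tapered block, 60 long (y), 36 high (z), 140 to 280 g; both are alike. Origin: centre of the underside. Square face: plane x=-10. Tapered face: straight from x=+16 at the thick end (y=-30, red dot on top) to x=+4 at the thin end (y=+30). Ends parallel: grip across them (60). Starts in cradle_2, its z axis leaning 32 deg from vertical to the cradle's -x, back towards the robot.
- square_2 (a point): Middle of the square face of wedge_2, 18 mm above its underside; axes as the block. At the start this face lies against the cradle's ledge.
- cradle_1: Fixed grey sloped cradle on the left (+y), 85 x 44 (x, y), about 65 high, ledge 14 high on its -x side. Origin on the bench, 42 under the centre of the leaning block's underside; x points away from the robot, up the slope; y along the block. Both ends of the block overhang the cradle by 5 to 11, free space beyond them.
- cradle_2: Fixed grey sloped cradle on the right (-y), 85 x 44 (x, y), about 65 high, ledge 14 high on its -x side. Origin on the bench, 42 under the centre of the leaning block's underside; x points away from the robot, up the slope; y along the block. Both ends of the block overhang the cradle by 5 to 11, free space beyond them.
- glue_bottle: Bystander: amber glue bottle with a white nozzle, 51 mm across, 140 mm high, stands left of cradle_1; origin at the centre of its underside. Must not be moved.
- tape_yellow: Bystander: yellow tape roll lying flat, 84 mm across, 19 mm high, right of cradle_2; origin at the centre of its underside. Must not be moved.
- cup_offcuts: Bystander: small grey plastic cup, 71 mm across, 40 mm high, near the front edge of the bench; origin at the centre of its underside. Must not be moved.
- bare_core: Bystander: bare grey steel ring core lying flat, 66 mm across, 22 mm high, near the front edge of the bench; origin at the centre of its underside. Must not be moved.
Mind the look-alikes: they are no part of the job. What is shaped like the wedge_1 but turquoise is not meant.

How it is judged:
By the outcome, as a careful person would: the job done as asked, in the order asked, and still so for the second after the job is handed in, with the robot touching nothing.
It also fails if it takes over 72 s, if anything falls off the work surface, if the arm or the gripper's body presses on something with over 40 N, if the wrist force passes 120 N, or if a joint passes its speed limit or range.

## Robot

A 7-joint arm with a two-finger parallel gripper is mounted at the origin on a cart in front of the work surface, level with it; the furniture and walls round the work are solid. World frame = base frame: x ahead of the robot, y to its left, z up, the work surface at z = 0. Lengths are in mm, angles in rad, forces in N, time in s.
With the tool pointing down it reaches from about 425 to 875 mm from the base axis. Payload 8.4 kg.
Tool frame: the origin (TCP) lies midway between the tips of the shut fingers; the grasp point (between the pads) lies 19 mm behind it; z points along the fingers, y is the line along which they close (so a half turn about z gives the same grasp; the last joint's range is limited). The gripper opens to 85 mm and grips with 20 to 120 N. Pads are 22 mm wide; open, the fingers measure 114 mm over their backs; the gripper's body (76 mm by 85 mm) begins 54 mm behind the grasp point. The pads swing forward as they close: fully open they stand 13 mm farther back than shut.
Start: joints at [-1.41, 0.333, 0.04, 1.465, -0.013, 1.343, -0.059], TCP at [166.979, 628.158, 231.308] pointing down, gripper open.
Joint ranges: [-2.58, 2.58], [-0.38, 2.09], [-1.3, 1.39], [0.25, 2.4], [-1.5, 4.64], [0.08, 2.09], [-2.65, 2.65]. Speed limits (rad/s): [2.22, 2.22, 2.79, 2.79, 3.14, 3.14, 3.14].

## Interface

Orientations are given as a unit quaternion [x, y, z, w].
In Python, from cell import sense, grab_frame, get_calibration, sign_off, silhouettes gives the robot as it stands.
- The arm moves only by the tool step_arm, never from a script. Its argument "deltas" is text: rows parted by semicolons, each of 7 numbers parted by spaces: the opening, from 0 (shut) to 1 (fully open), then the shift along the tool's x, y, z in m, then the turn, a rotation vector about the tool's x, y, z in rad. In form: fingers tx ty tz rx ry rz; .... A call has 1 to 10 rows; each row is the pose to reach, as a shift and turn from the pose commanded when the call began, along the tool's axes at that moment; what a row does not reach only later rows make up. A row lasts 1/10 s, in which the tool goes at most 50 mm and 8.59 degrees, less where a joint would pass 70% of its speed; a pose out of reach is approached as far as the arm can. A call with a gripper value outside its range is refused whole. The fingers move at their own pace and stop on an object; the grip force is fixed at half the most. Time passes only in rows, so rows that repeat a pose let the fingers close. It gives the time, the measured TCP pose, the force, the opening and the grip force at its end, in the units of the state.
- sense(): the state, without advancing time (a new reading comes with each control period).
- grab_frame(name): name is "scene" or "top" or "wrist"; returns (picture, depth): 400x640x3 uint8, red, green, blue; 400x640 float32, mm along the optical axis (not along the pixel's ray), 0 where there is no reading.
- get_calibration(name): a dict with "K" (3x3 intrinsics, pixels), "eye" and "attitude" of the camera in the world. Camera axes: x right, y down, z forward; pixel columns grow to the right and rows downward; lengths in mm; the calibration is good to about 2 mm. A picture is of the moment at which its call begins: read the wrist's pose just before it. get_calibration takes no time and is no camera call; for the wrist camera it gives the pose at the moment of the call.
- sign_off(): hands the job in; it is judged then, once.
Trained networks look in the newest picture that a camera, given by its name, has taken for a name from the list of things; names that differ only in an ending like _2 or _b are one class to them, and where a whole thing is asked for, a point or a joint stands for the part that bears it (a point fixed in the world has none). Each returns a list of dicts, best first, with "score" (0 to 1); they miss things now and then, are a little off and sometimes report something else, mostly with a low value. They report only what shows in the picture. A call takes as long as a camera call. They do not tell look-alikes from the thing itself.
- silhouettes(query, camera): "mask" (400x640 bool, what is visible of it) and "at" ([column, row] in pixels, amid what is visible of it).
The state is a dict: "time": time; "joints": joint angles; "qvel": joint speeds; "joint_torque": joint torques, N m; "eef_pos": TCP position; "tool_rot": TCP orientation; "force": force on the tool from outside, world axes, zero at the start; "torque": the same for the moment, N m; "gripper_width": finger opening in mm; "grasp_force": force on a finger pad.
Only numpy, scipy, OpenCV 4.12 (cv2) and the standard library are available. Lean on these libraries where they do the work, as an engineer would, in place of code of your own. Each camera call takes 0.05 s, during which the arm holds its last target. There are 200 camera calls.

## Working session

There is one attempt and no reset: what is moved stays moved. The work goes in short steps, Python scripts to look and compute and a tool call to move; the robot and the scene stay as the last step left them, time stands still between calls to the robot, and variables do not carry over. Pictures are saved under pics/ and viewed, at most 10 in all, crops included, and the job is handed in when it is done.

Besides the shell and the picture viewer there is one more tool, called after ">>>" by a JSON object that holds its "method" and its "body", one argument or row to a line. step_arm: Moves the arm, as the interface text tells. Its arguments: {"type":"object","properties":{"deltas":{"type":"string"}},"required":["deltas"]}

```bash
ls; mkdir -p pics
python3 - <<'E'
from cell import *
import cv2,numpy as np
print(sense())
for n in ("scene","top"):
    p,d=grab_frame(n); c=get_calibration(n); print(n,c)
    cv2.imwrite(f"pics/{n}0.png",p[...,::-1]); np.save(f"{n}0.npy",d)
E
```

```text
pics
{'time': 0.0, 'joints': array([-1.41020429,  0.33392132,  0.03985476,  1.46627862, -0.0133798 ,
        1.34335145, -0.05852661]), 'qvel': array([-0.00158427, -0.00110482,  0.00054702,  0.00195586, -0.00103556,
        0.00097685, -0.00091751]), 'joint_torque': array([-4.41479478e-04, -6.58551049e+01,  1.36512101e+00, -4.05561197e+01,
        1.67057599e-02,  1.25105205e-02, -1.18819037e-05]), 'eef_pos': array([166.87336263, 627.71895754, 230.41071217]), 'tool_rot': array([ 1.29541588e-01,  9.91573628e-01, -8.45357808e-04, -4.57801950e-05]), 'force': array([ 0.55643689, -0.08513479,  0.22412768]), 'torque': array([ 0.01048969, -0.00609477, -0.02660787]), 'grasp_force': 0.0, 'gripper_width': 85.38783064146482}
scene {'K': array([[408.92379975,   0.        , 318.04249179],
       [  0.        , 408.92379975, 203.04180762],
       [  0.        ,   0.        ,   1.        ]]), 'eye': array([-391.24964172,  930.05355799, 1059.997855  ]), 'attitude': array([-0.32117936,  0.83469617, -0.41776852,  0.15998622])}
top {'K': array([[410.40545325,   0.        , 315.84411353],
       [  0.        , 410.40545325, 199.1698339 ],
       [  0.        ,   0.        ,   1.        ]]), 'eye': array([ 412.91084188,  -46.67874886, 1410.85237509]), 'attitude': array([ 0.71322217, -0.70040769,  0.01073788, -0.02505797])}
```

View pics/scene0.png

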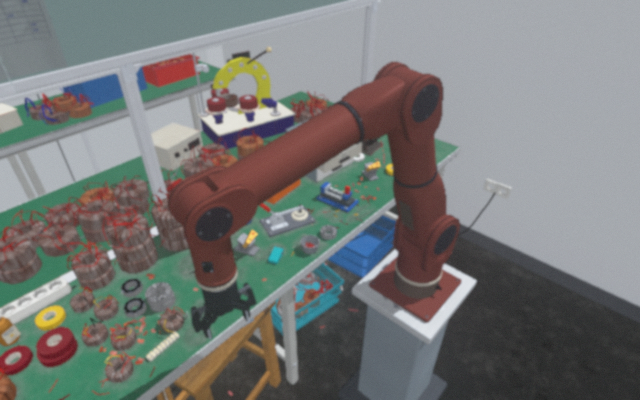

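View pics/top0.png

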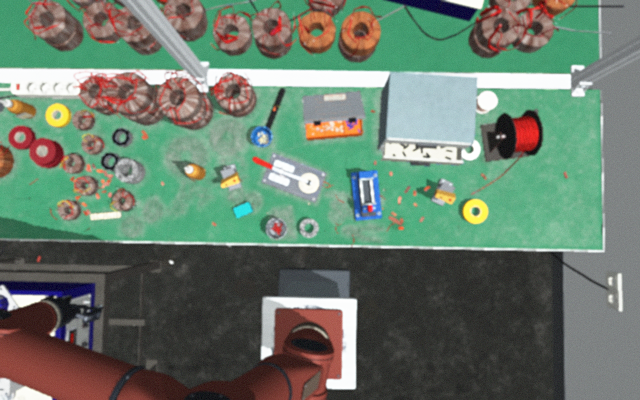

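Top picture: vise at (367,194), cradle_1 with brass block at (231,177), cradle_2 with brass block at (443,193). The turquoise look-alike lies at (243,210), the cup at (276,228) and the bare core at (309,228). The bottle is at (193,170) and the tape at (475,211).

```bash
cat > h.py <<'E'
import numpy as np, cv2
from cell import *
from scipy.spatial.transform import Rotation as R
np.set_printoptions(precision=3,suppress=True)
def depro(cal,u,v,d):
    K=cal["K"]; u=np.asarray(u,float);v=np.asarray(v,float);d=np.asarray(d,float)
    p=np.stack([(u-K[0,2])/K[0,0]*d,(v-K[1,2])/K[1,1]*d,d],-1)
    return R.from_quat(cal["attitude"]).apply(p.reshape(-1,3))+cal["eye"]
def proj(cal,P):
    p=R.from_quat(cal["attitude"]).inv().apply(np.atleast_2d(P)-cal["eye"]); q=p@cal["K"].T
    return q[:,:2]/q[:,2:]
def rel(pos,rot,s=None):
    """delta (m, rotvec) from the measured pose to a target pose, tool axes"""
    s=s or sense(); r=R.from_quat(s["tool_rot"])
    return np.r_[r.inv().apply(np.array(pos)-s["eef_pos"])/1000,(r.inv()*rot).as_rotvec()]
def down(yaw):   # tool z down, tool y axis at angle yaw from world y (tool x = world -x at yaw 0... )
    return R.from_euler('z',yaw)*R.from_quat([0,1,0,0])
E
python3 - <<'E'
from h import *
for n,pts in (("top",dict(vise=(367,194),c1=(231,177),c2=(443,193),turq=(243,210),cup=(276,228),core=(309,228),bottle=(193,170),tape=(475,201))),):
    d=np.load(n+"0.npy"); c=get_calibration(n)
    for k,(u,v) in pts.items(): print(k,depro(c,[u],[v],[np.median(d[v-2:v+3,u-2:u+3])])[0])
s=sense(); r=R.from_quat(s["tool_rot"]); print(r.as_matrix())
w=get_calibration("wrist"); print(w); print((r.inv()*R.from_quat(w["attitude"])).as_matrix(), r.inv().apply(w["eye"]-s["eef_pos"]))
for q in ("vise","wedge_1","cradle_1","jaw_grip"):
    print(q,[(round(x["score"],2),x["at"],x["mask"].sum()) for x in silhouettes(q,"top")])
E
```

```text
vise [ 503.189 -189.972   28.274]
c1 [549.238 262.993  65.766]
c2 [ 508.635 -434.875   61.227]
turq [441.88  229.124  20.651]
cup [382.875 115.818  15.977]
core [384.665   4.258  -1.206]
bottle [567.697 382.555  89.093]
tape [ 486.538 -554.742   17.738]
[[-0.966  0.257 -0.   ]
 [ 0.257  0.966 -0.001]
 [-0.    -0.001 -1.   ]]
{'K': array([[289.299,   0.   , 318.217],
       [  0.   , 289.299, 200.907],
       [  0.   ,   0.   ,   1.   ]]), 'eye': array([100.757, 645.508, 372.865]), 'attitude': array([0.785, 0.604, 0.083, 0.109])}
[[-0.001 -0.962 -0.272]
 [ 1.    -0.001  0.   ]
 [-0.    -0.272  0.962]] [  68.43    -0.066 -142.379]
vise [(0.78, [368.2, 196.9], np.int64(1294))]
wedge_1 [(0.54, [227.6, 179.7], np.int64(141)), (0.49, [242.6, 207.7], np.int64(170)), (0.48, [444.8, 197.7], np.int64(199))]
cradle_1 [(0.73, [446.2, 188.1], np.int64(226)), (0.71, [230.7, 170.5], np.int64(209))]
jaw_grip [(0.45, [366.2, 205.7], np.int64(119))]
```

```bash
python3 -c "
from h import *
print(rel([535,263,200],down(0)))"
```

```text
[-0.449 -0.258  0.031 -0.001 -0.    -0.26 ]
```

>>> {"method": "step_arm", "body": {
  "deltas": "1 -0.045 -0.026 0 0 0 -0.03; 1 -0.09 -0.052 0.003 0 0 -0.05; 1 -0.135 -0.077 0.006 0 0 -0.08; 1 -0.18 -0.103 0.01 0 0 -0.10; 1 -0.225 -0.129 0.013 0 0 -0.13; 1 -0.27 -0.155 0.016 0 0 -0.16; 1 -0.315 -0.181 0.02 0 0 -0.18; 1 -0.36 -0.207 0.024 0 0 -0.21; 1 -0.405 -0.233 0.028 0 0 -0.235; 1 -0.449 -0.258 0.031 0 0 -0.26"
}}

```text
time: 1.3
eef_pos: [522.3, 275.1, 201.6]
tool_rot: [-0.001, 1.0, 0.0, 0.0]
force: [0.1, 1.2, -0.9]
gripper_width: 85.4
grasp_force: 0.0
```

>>> {"method": "step_arm", "body": {
  "deltas": "1 0 0 0 0 0 0; 1 0 0 0 0 0 0; 1 0 0 0 0 0 0"
}}

```text
time: 1.6
eef_pos: [520.5, 277.8, 201.5]
tool_rot: [-0.001, 1.0, 0.0, -0.0]
force: [-0.2, 1.0, 0.1]
gripper_width: 85.3
grasp_force: 0.0
```

```bash
cat > shot.py <<'E'
from h import *
import sys
def shot(name,qs=()):
    s=sense(); c=get_calibration("wrist"); p,d=grab_frame("wrist")
    cv2.imwrite(f"pics/{name}.png",p[...,::-1]); np.savez(f"{name}.npz",p=p,d=d,**c,pos=s["eef_pos"],rot=s["tool_rot"])
    print(s["time"],s["eef_pos"],s["tool_rot"])
    for q in qs:
        for x in silhouettes(q,"wrist"): print(q,round(x["score"],2),x["at"],x["mask"].sum())
if __name__=="__main__": shot(sys.argv[1],sys.argv[2:])
E
python3 shot.py w1 wedge_1 cradle_1
```

```text
1.6 [520.474 277.801 201.452] [-0.001  1.     0.    -0.   ]
wedge_1 0.71 [276.1, 111.7] 1981
wedge_1 0.59 [309.4, 208.4] 1620
cradle_1 0.72 [316.3, 226.3] 1576
```

View pics/w1.png

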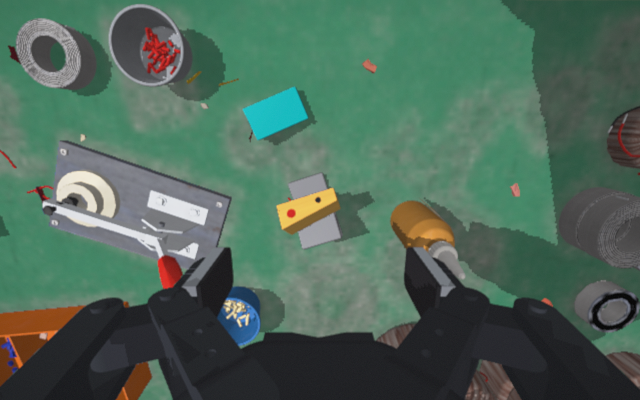

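Wrist picture: brass block at (309,208), red dot (thick end) at (291,213) and black dot at (318,200), sitting on a grey cradle. The turquoise block lies flat at (276,112) and the bottle is at (420,225). The candidates for wedge_1 are (309,208), which is brass and in the cradle and so the one meant, and (276,112), which is turquoise and so not meant. I'll confirm with a crop and fit the pose.

```bash
cat > fit.py <<'E'
from h import *
from scipy.optimize import minimize
V=np.array([[-10,-30],[16,-30],[4,30],[-10,30]],float)
M=np.r_[np.c_[V,np.zeros(4)],np.c_[V,36*np.ones(4)]]
def load(n):
    z=np.load(n+".npz"); return z["p"],z["d"],dict(K=z["K"],eye=z["eye"],attitude=z["attitude"])
def brass(p,at,r=70):
    h=cv2.cvtColor(p,cv2.COLOR_RGB2HSV); m=(h[...,0]>12)&(h[...,0]<32)&(h[...,1]>110)&(h[...,2]>60)
    k=np.zeros(m.shape,bool); u,v=map(int,at); k[max(0,v-r):v+r,max(0,u-r):u+r]=1
    m=(m&k).astype(np.uint8); m=cv2.morphologyEx(m,cv2.MORPH_CLOSE,np.ones((9,9)))
    n,l,st,ce=cv2.connectedComponentsWithStats(m); i=1+np.argmax(st[1:,4]); return l==i
def pose(q): return R.from_euler('z',q[3])*R.from_euler('y',-q[4])
def fit(name,at,q0,free=4):
    p,d,c=load(name); m=brass(p,at); vs,us=np.nonzero(m&(d>0)); P=depro(c,us,vs,d[vs,us])
    N=np.array([[1,0,0],[-1,0,0],[0,1,0],[0,-1,0],[0,0,1],[0,0,-1]],float); 
    a=12/60.; N[0]=np.array([1,a,0])/np.hypot(1,a); off=np.array([10/np.hypot(1,a),10,30,30,36,0])
    def cost(q,full=False):
        q=np.r_[q,q0[len(q):]]; r=pose(q); uv=proj(c,r.apply(M)+q[:3])
        h=cv2.convexHull(uv.astype(np.float32))[:,0]; im=np.zeros(m.shape,np.uint8)
        cv2.fillConvexPoly(im,np.round(h*16).astype(np.int32),1,cv2.LINE_8,4); im=im>0
        iou=(im&m).sum()/(im|m).sum()
        sd=np.max(r.inv().apply(P-q[:3])@N.T-off,1); dd=np.mean(np.minimum(np.abs(sd),6))
        return (iou,dd,np.median(sd)) if full else (1-iou)*10+dd*.3
    x0=np.array(q0[:free],float); S=np.vstack([x0]+[x0+e for e in np.diag([8,8,5,.2,.1][:free])])
    for _ in range(2):
        o=minimize(cost,x0,method="Nelder-Mead",options=dict(initial_simplex=S,maxiter=600,xatol=.02,fatol=1e-4)); x0=o.x
        S=np.vstack([x0]+[x0+e for e in np.diag([4,-4,3,.1,.05][:free])])
    print(name,m.sum(),o.x,cost(o.x,True)); return np.r_[o.x,q0[free:]]
E
python3 - <<'E'
from h import *; from fit import *
print(sense()["joints"])
p,d,c=load("w1"); cv2.imwrite("pics/crop1.png",cv2.resize(p[80:260,230:390,::-1],None,fx=3.3,fy=3.3,interpolation=cv2.INTER_CUBIC))
m=brass(p,(309,208)); vs,us=np.nonzero(m&(d>0)); P=depro(c,us,vs,d[vs,us]); print(P.min(0),P.max(0),np.median(P,0))
fit("w1",(309,208),[np.median(P[:,0]),np.median(P[:,1]),42,.25,np.radians(32)])
fit("w1",(309,208),[np.median(P[:,0]),np.median(P[:,1]),42,.25,np.radians(32)],5)
print(depro(c,[291,318],[213,200],[d[213,291],d[200,318]]))
E
```

```text
[-0.827  0.231  0.307  1.671 -0.073  1.251  1.069]
[516.665 226.335  -1.519] [583.454 300.046  80.597] [537.7   265.659  71.087]
w1 1659 [551.431 272.353  41.313   0.322] (np.float64(0.9232053422370617), np.float64(0.6015128390476597), np.float64(0.165926229615998))
w1 1659 [550.174 272.023  41.062   0.317   0.504] (np.float64(0.9611368909512761), np.float64(0.6125252162863879), np.float64(0.03490427882354652))
[[540.634 250.974  73.799]
 [527.602 277.463  72.968]]
```

View pics/crop1.png

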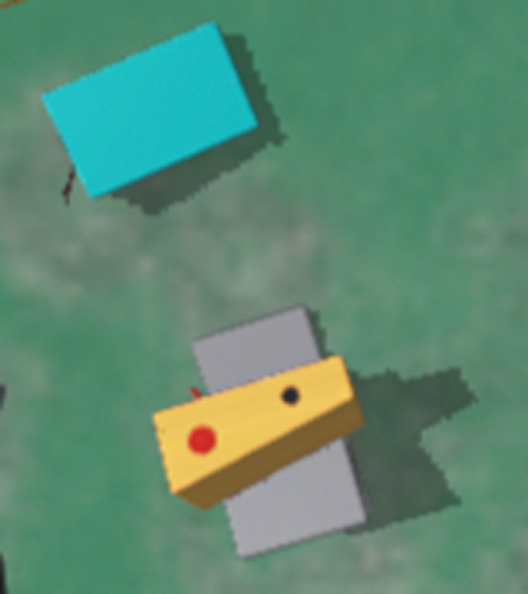

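The crop confirms it: the brass block with a red dot on its thick end and a black dot on its thin end sits in the cradle, and the turquoise one is solid and lies on the bench. The fitted underside is 41 mm up, which agrees with the stated 42.

Run:
```python
from fit import *
q=[551,272.3,41.3,.32,np.radians(32)]; r=pose(q); T=r*R.from_quat([0,1,0,0])
for h in (66,-4): 
    P=r.apply([0.5,0,h])+q[:3]; print(P,rel(P,T))
```

```text
[518.203 261.432  97.536] [ 0.002 -0.017  0.104 -0.088 -0.554 -0.309]
[553.415 273.1    38.173] [-0.033 -0.005  0.163 -0.088 -0.554 -0.309]
```

>>> {"method": "step_arm", "body": {
  "deltas": "1 0.001 -0.004 0.02 -0.018 -0.11 -0.06; 1 0.001 -0.007 0.04 -0.035 -0.22 -0.12; 1 0.002 -0.01 0.06 -0.053 -0.33 -0.185; 1 0.002 -0.014 0.08 -0.07 -0.44 -0.25; 1 0.002 -0.017 0.104 -0.088 -0.554 -0.309; 1 0.002 -0.017 0.104 -0.088 -0.554 -0.309; 1 0.002 -0.017 0.104 -0.088 -0.554 -0.309; 1 0.002 -0.017 0.104 -0.088 -0.554 -0.309"
}}

```text
time: 2.55
eef_pos: [520.9, 261.4, 99.9]
tool_rot: [-0.151, 0.949, 0.044, 0.273]
force: [0.1, -0.3, 0.6]
gripper_width: 85.2
grasp_force: 0.0
```

```bash
python3 shot.py w2
python3 - <<'E'
from fit import *
print(sense()["joints"])
p,d,c=load("w2"); print(proj(c,[551,272,60]))
a=proj(c,[545,268,70])[0]
q=fit("w2",a,[551,272,42,.32,np.radians(32)]); fit("w2",a,[551,272,42,.32,np.radians(32)],5)
r=pose(q); T=r*R.from_quat([0,1,0,0])
for h in (66,-4): P=r.apply([0.5,0,h])+q[:3]; print(P,rel(P,T))
E
```

```text
2.55 [520.896 261.378  99.939] [-0.151  0.949  0.044  0.273]
[-0.906  0.005  0.258  2.272  0.495  0.369  0.82 ]
[[319.733 227.948]]
w2 3485 [551.138 272.301  41.366   0.315] (np.float64(0.839354527938343), np.float64(0.4680107798583387), np.float64(0.1647233950514666))
w2 3485 [554.11  273.262  44.353   0.298   0.723] (np.float64(0.9243243243243243), np.float64(0.8628059534881052), np.float64(-0.048811200824417256))
[518.289 261.591  97.602] [0.004 0.001 0.001 0.001 0.002 0.   ]
[553.557 273.089  38.238] [0.004 0.001 0.071 0.001 0.002 0.   ]
```

>>> {"method": "step_arm", "body": {
  "deltas": "1 0.003 0.001 0.015 0 0 0; 1 0.003 0.001 0.03 0 0 0; 1 0.003 0.001 0.045 0 0 0; 1 0.003 0.001 0.06 0 0 0; 1 0.003 0.001 0.071 0 0 0; 1 0.003 0.001 0.071 0 0 0; 1 0.003 0.001 0.071 0 0 0"
}}

```text
time: 3.3
eef_pos: [553.4, 272.2, 36.7]
tool_rot: [-0.152, 0.949, 0.043, 0.273]
force: [-0.4, 0.1, -0.4]
gripper_width: 85.1
grasp_force: 0.0
```

>>> {"method": "step_arm", "body": {
  "deltas": "0 0 0 0 0 0 0; 0 0 0 0 0 0 0; 0 0 0 0 0 0 0; 0 0 0 0 0 0 0; 0 0 0 0 0 0 0; 0 0 0 0 0 0 0; 0 0 0 0 0 0 0"
}}

```text
time: 4.0
eef_pos: [552.5, 272.0, 36.9]
tool_rot: [-0.152, 0.949, 0.044, 0.273]
force: [-4.5, -1.4, 7.5]
gripper_width: 59.1
grasp_force: 62.5
```

>>> {"method": "step_arm", "body": {
  "deltas": "0 0 0 -0.02 0 0 0; 0 0 0 -0.05 0 0 0; 0 0 0 -0.09 0 0 0; 0 0 0 -0.13 0 0 0; 0 0 0 -0.17 0 0 0; 0 0 0 -0.17 0 0 0"
}}

```text
time: 4.6
eef_pos: [466.5, 244.5, 185.5]
tool_rot: [-0.152, 0.948, 0.046, 0.275]
force: [1.1, 0.7, -1.7]
gripper_width: 59.1
grasp_force: 71.5
```

Run:
```python
from h import *
s=sense(); print(s["eef_pos"],s["force"],s["gripper_width"],s["joints"]); 
print(rel([530,-20,240],down(0))); print(rel([545,-190,240],down(0)))
```

```text
[466.457 244.518 185.46 ] [ 1.124  0.699 -1.713] 59.05568551119514 [-0.931 -0.262  0.195  2.291  0.459  0.626  0.85 ]
[-0.011 -0.271 -0.059  0.094  0.56   0.308]
[ 0.022 -0.437 -0.08   0.094  0.56   0.308]
```

>>> {"method": "step_arm", "body": {
  "deltas": "0 0.002 -0.044 -0.012 0.01 0.06 0.03; 0 0.004 -0.088 -0.024 0.02 0.12 0.06; 0 0.006 -0.131 -0.036 0.03 0.18 0.1; 0 0.009 -0.175 -0.048 0.04 0.24 0.13; 0 0.011 -0.218 -0.06 0.05 0.3 0.16; 0 0.013 -0.262 -0.07 0.06 0.36 0.2; 0 0.016 -0.306 -0.075 0.07 0.42 0.23; 0 0.018 -0.35 -0.08 0.08 0.48 0.26; 0 0.02 -0.394 -0.08 0.09 0.53 0.29; 0 0.022 -0.437 -0.08 0.094 0.56 0.308"
}}

```text
time: 5.6
eef_pos: [546.4, -191.2, 236.2]
tool_rot: [-0.001, 1.0, -0.004, -0.003]
force: [0.0, 1.4, -0.4]
gripper_width: 59.7
grasp_force: 71.2
```

>>> {"method": "step_arm", "body": {
  "deltas": "0 0 0 0 0 0 0; 0 0 0 0 0 0 0; 0 0 0 0 0 0 0; 0 0 0 0 0 0 0"
}}

```text
time: 6.0
eef_pos: [545.0, -189.0, 236.7]
tool_rot: [-0.001, 1.0, -0.002, -0.002]
force: [-0.8, -0.2, -1.8]
gripper_width: 59.2
grasp_force: 71.1
```

```bash
python3 shot.py w3 vise jaw jaw_grip vise_seat jaw_face; python3 -c "
from h import *
print(sense()['joints'])"
```

```text
6.0 [ 545.026 -189.039  236.73 ] [-0.001  1.    -0.002 -0.002]
vise 0.76 [319.6, 137.7] 9826
jaw_grip 0.92 [312.3, 103.3] 1183
vise_seat 0.19 [315.9, 100.9] 1217
jaw_face 0.59 [315.8, 101.9] 1165
jaw_face 0.47 [85.1, 141.5] 1857
[-0.612  0.284  1.053  1.677 -0.246  1.33   2.055]
```

View pics/w3.png

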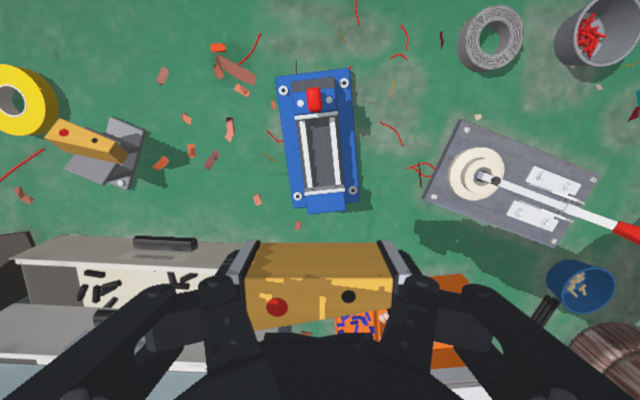

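Wrist picture: the vise is centred at (318,138), with its red grip at (314,99), the sliding jaw's steel face at row 116 and the fixed jaw's steel face at row 190. The second brass block is in cradle_2 at (88,143), with its red dot at (64,132). The first block is held square to the fingers.

Run:
```python
from fit import *
p,d,c=load("w3")
vv,uu=np.mgrid[60:222,265:370]; P=depro(c,uu.ravel(),vv.ravel(),d[vv,uu].ravel()).reshape(vv.shape+(3,))
z=P[...,2]
def stat(n,m):
    A=P[m]; rc=cv2.minAreaRect(A[:,:2].astype(np.float32)); print(n,m.sum(),"z",np.median(A[:,2]).round(1),"rect",rc, cv2.boxPoints(rc).round(1).tolist())
def big(m):
    n,l,st,ce=cv2.connectedComponentsWithStats(m.astype(np.uint8)); return [l==i for i in range(1,n) if st[i,4]>25]
for lo,hi in ((85,104),(54,66),(35,45),(25,34.5)):
    for m in big((z>lo)&(z<hi)): stat((lo,hi),m)
# white steel plates
cv2.imwrite("pics/vise.png",cv2.resize(p[60:222,265:370,::-1],None,fx=3.6,fy=3.6,interpolation=cv2.INTER_CUBIC))
q=fit("w3",(88,143),[500,-435,42,-.2,np.radians(32)]); fit("w3",(88,143),[500,-435,42,-.2,np.radians(32)],5)
```

```text
(85, 104) 337 z 93.0 rect ((457.6876220703125, -193.86495971679688), (21.67862892150879, 13.946442604064941), 7.180706024169922) [[446.1000061035156, -188.3000030517578], [447.79998779296875, -202.10000610351562], [469.29998779296875, -199.39999389648438], [467.6000061035156, -185.60000610351562]]
(54, 66) 880 z 59.5 rect ((459.5535583496094, -193.6952667236328), (27.907861709594727, 45.94270324707031), 6.378983974456787) [[443.1000061035156, -172.39999389648438], [448.20001220703125, -218.10000610351562], [476.0, -215.0], [470.8999938964844, -169.3000030517578]]
(54, 66) 934 z 59.5 rect ((566.326904296875, -181.52700805664062), (28.40477752685547, 45.76060485839844), 6.661642551422119) [[549.5999755859375, -160.39999389648438], [554.9000244140625, -205.89999389648438], [583.0999755859375, -202.60000610351562], [577.7999877929688, -157.1999969482422]]
(35, 45) 367 z 39.6 rect ((512.974853515625, -168.8639373779297), (17.763198852539062, 78.67742919921875), 88.88994598388672) [[473.5, -177.0], [552.0999755859375, -178.5], [552.5, -160.6999969482422], [473.79998779296875, -159.19999694
[... 450 characters left out ...]
0030517578], [433.0, -221.60000610351562], [446.29998779296875, -220.39999389648438], [441.8999938964844, -170.60000610351562]]
(25, 34.5) 2159 z 29.6 rect ((515.6456298828125, -187.29087829589844), (85.30327606201172, 50.0810661315918), 6.49117374420166) [[470.3999938964844, -167.1999969482422], [476.1000061035156, -217.0], [560.9000244140625, -207.3000030517578], [555.2000122070312, -157.60000610351562]]
w3 3907 [ 509.851 -447.854   42.398   -0.427] (np.float64(0.500249500998004), np.float64(3.5678046294286965), np.float64(51.07772855919185))
w3 3907 [ 500.751 -460.146   55.277   -0.58     0.706] (np.float64(0.5679434008294706), np.float64(4.951664346362861), np.float64(37.34633780510321))
```

View pics/vise.png

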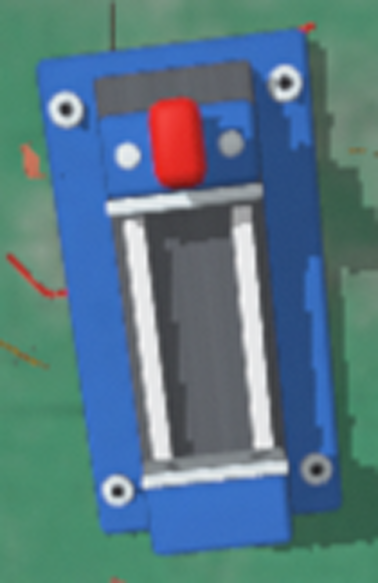

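>>> {"method": "step_arm", "body": {
  "deltas": "0 0 0 0 0 0 0.14; 0 0 0 0 0 0 0.28; 0 0 0 0 0 0 0.42; 0 0 0 0 0 0 0.56; 0 0 0 0 0 0 0.7; 0 0 0 0 0 0 0.84; 0 0 0 0 0 0 0.98; 0 0 0 0 0 0 1.12; 0 0 0 0 0 0 1.26; 0 0 0 0 0 0 1.4"
}}

```text
time: 7.3
eef_pos: [545.1, -190.3, 236.4]
tool_rot: [0.646, 0.763, -0.004, 0.0]
force: [0.3, -0.3, -1.4]
gripper_width: 59.3
grasp_force: 71.1
```

>>> {"method": "step_arm", "body": {
  "deltas": "0 0 0 0 0 0 0.14; 0 0 0 0 0 0 0.28; 0 0 0 0 0 0 0.42; 0 0 0 0 0 0 0.56; 0 0 0 0 0 0 0.7; 0 0 0 0 0 0 0.84; 0 0 0 0 0 0 0.98; 0 0 0 0 0 0 1.12; 0 0 0 0 0 0 1.26; 0 0 0 0 0 0 1.4"
}}

```text
time: 8.3
eef_pos: [545.1, -190.4, 236.4]
tool_rot: [0.986, 0.167, -0.003, 0.003]
force: [-0.2, -0.8, -1.8]
gripper_width: 59.3
grasp_force: 71.1
```

```bash
cat >> h.py <<'E'
v=0.1135; SEAT=np.array([552.4,-183.1,40.]); RV=R.from_euler('z',v)
E
python3 - <<'E'
from fit import *
s=sense(); print(s["joints"],s["eef_pos"],s["time"])
q=[551.1,272.3,41.35,.317,np.radians(32)]; r=pose(q); rt=R.from_quat([-0.152,0.949,0.044,0.273])
print("block origin in tool", rt.inv().apply(np.array(q[:3])-[552.5,272.0,36.9]), (rt.inv()*r*R.from_quat([0,1,0,0])).as_rotvec())
z=np.load("w3.npz"); p,d,c=load("w3"); m=brass(p,(320,280),75); vs,us=np.nonzero(m&(d>0)); P=R.from_quat(z["rot"]).inv().apply(depro(c,us,vs,d[vs,us])-z["pos"])
for lo,hi in ((246,270),(285,320)):
    k=(vs>lo)&(vs<hi)&(us>255)&(us<375); print(lo,np.median(P[k],0),P[k].min(0),P[k].max(0)); A=np.c_[P[k][:,1:] if lo<280 else P[k][:,:2],np.ones(k.sum())]; print(np.linalg.lstsq(A,P[k][:,0] if lo<280 else P[k][:,2],rcond=None)[0])
E
```

```text
[-0.773  0.461  1.37   1.681 -0.452  1.383 -0.57 ] [ 545.072 -190.356  236.432] 8.3
block origin in tool [-1.318  0.725 -4.426] [0.001 0.002 0.   ]
246 [  8.066  -1.588 -23.59 ] [  6.864 -29.785 -34.744] [  9.222  27.206 -10.636]
[-0.001 -0.002  8.023]
285 [ -2.718  -0.707 -40.492] [-226.835  -25.983  -42.551] [  5.359  83.451 235.67 ]
[ -1.226   0.076 -43.483]
```

Run:
```python
from h import *
T=down(v-np.pi)
for dx,z in ((-18.4,150),(-18.4,75)): print(rel(SEAT+RV.apply([dx,0,z-40]),T))
```

```text
[-0.008 -0.009  0.086  0.005  0.006  0.222]
[-0.008 -0.009  0.161  0.005  0.006  0.222]
```

>>> {"method": "step_arm", "body": {
  "deltas": "0 -0.002 -0.002 0 0.005 0.006 0.11; 0 -0.004 -0.004 0.02 0.005 0.006 0.222; 0 -0.008 -0.009 0.05 0.005 0.006 0.222; 0 -0.008 -0.009 0.086 0.005 0.006 0.222; 0 -0.008 -0.009 0.12 0.005 0.006 0.222; 0 -0.008 -0.009 0.145 0.005 0.006 0.222; 0 -0.008 -0.009 0.145 0.005 0.006 0.222; 0 -0.008 -0.009 0.145 0.005 0.006 0.222"
}}

```text
time: 9.1
eef_pos: [533.9, -186.1, 92.1]
tool_rot: [0.998, 0.059, -0.0, 0.0]
force: [0.9, 0.7, -0.5]
gripper_width: 59.4
grasp_force: 71.1
```

```bash
cat > go.py <<'E'
from h import *
import sys
# go.py dx dy z flip : TCP in the vise frame from the seat, z over the bench
a=list(map(float,sys.argv[1:])); s=sense(); L=RV.inv().apply(s["eef_pos"]-SEAT)
print("t",s["time"],"vise-frame TCP",L+[0,0,40],"F",RV.inv().apply(s["force"]),"q",s["joints"],s["gripper_width"])
print(rel(SEAT+RV.apply([a[0],a[1],a[2]-40]),down(v-np.pi if a[3] else v)))
E
python3 go.py -18.4 0 42 1
```

```text
t 9.1 vise-frame TCP [-18.765  -0.836  92.107] F [ 0.988  0.558 -0.496] q [-0.681  0.563  1.222  1.876 -0.588  1.128 -0.69 ] 59.382539515016056
[ 0.    -0.001  0.05   0.001  0.     0.006]
```

>>> {"method": "step_arm", "body": {
  "deltas": "0 0 -0.001 0.025 0.001 0 0.006; 0 0 -0.001 0.04 0.001 0 0.006; 0 0 -0.001 0.05 0.001 0 0.006; 0 0 -0.001 0.053 0.001 0 0.006; 0 0 -0.001 0.054 0.001 0 0.006; 0 0 -0.001 0.054 0.001 0 0.006"
}}

```text
time: 9.7
eef_pos: [533.9, -185.2, 37.9]
tool_rot: [0.998, 0.057, 0.0, -0.0]
force: [0.1, -0.2, -0.2]
gripper_width: 59.3
grasp_force: 71.2
```

>>> {"method": "step_arm", "body": {
  "deltas": "0 0 0 0.0005 0 0 0; 0 0 0 0.001 0 0 0; 0 0 0 0.001 0 0 0"
}}

```text
time: 10.0
eef_pos: [533.7, -184.9, 36.5]
tool_rot: [0.998, 0.057, -0.0, -0.0]
force: [0.7, 0.2, -1.4]
gripper_width: 59.1
grasp_force: 71.2
```

>>> {"method": "step_arm", "body": {
  "deltas": "0 0 0 0.0005 0 0 0; 0 0 0 0.001 0 0 0; 0 0 0 0.001 0 0 0"
}}

```text
time: 10.3
eef_pos: [533.5, -184.9, 35.3]
tool_rot: [0.998, 0.057, -0.0, -0.0]
force: [0.7, 0.4, -2.0]
gripper_width: 59.3
grasp_force: 71.2
```

```bash
python3 go.py -18.4 0 36 1
```

```text
t 10.3 vise-frame TCP [-19.004   0.365  35.281] F [ 0.751  0.357 -1.989] q [-0.618  0.626  1.135  1.919 -0.665  1.038 -0.647] 59.34063772906884
[ 0.001  0.    -0.001 -0.     0.    -0.   ]
```

>>> {"method": "step_arm", "body": {
  "deltas": "0 0 0 0.0004 0 0 0; 0 0 0 0.0008 0 0 0; 0 0 0 0.0008 0 0 0"
}}

```text
time: 10.6
eef_pos: [533.6, -184.9, 35.1]
tool_rot: [0.998, 0.057, -0.0, -0.001]
force: [-3.7, 2.1, 8.8]
gripper_width: 59.4
grasp_force: 72.6
```

>>> {"method": "step_arm", "body": {
  "deltas": "0 0 0 0.0004 0 0 0; 0 0 0 0.0008 0 0 0; 0 0 0 0.0008 0 0 0"
}}

```text
time: 10.9
eef_pos: [533.6, -184.9, 35.1]
tool_rot: [0.998, 0.057, -0.0, -0.001]
force: [-7.2, 5.4, 19.0]
gripper_width: 59.2
grasp_force: 73.8
```

>>> {"method": "step_arm", "body": {
  "deltas": "0 0 0 -0.0012 0 0 0; 0 0.002 0 -0.0012 0 0 0; 0 0.004 0 -0.0012 0 0 0; 0 0.006 0 -0.0012 0 0 0; 0 0.008 0 -0.0012 0 0 0; 0 0.008 0 -0.0012 0 0 0"
}}

```text
time: 11.5
eef_pos: [541.6, -184.4, 35.2]
tool_rot: [0.998, 0.056, -0.0, 0.0]
force: [-1.0, 0.4, 4.7]
gripper_width: 59.3
grasp_force: 71.9
```

>>> {"method": "step_arm", "body": {
  "deltas": "0 0.0005 0 0 0 0 0; 0 0.001 0 0 0 0 0; 0 0.001 0 0 0 0 0"
}}

```text
time: 11.8
eef_pos: [542.2, -184.4, 35.1]
tool_rot: [0.998, 0.056, -0.0, -0.0]
force: [-3.6, -0.6, 6.1]
gripper_width: 59.0
grasp_force: 71.9
```

>>> {"method": "step_arm", "body": {
  "deltas": "0 0.0005 0 0 0 0 0; 0 0.001 0 0 0 0 0; 0 0.001 0 0 0 0 0"
}}

```text
time: 12.1
eef_pos: [543.2, -184.3, 35.1]
tool_rot: [0.998, 0.056, -0.0, 0.0]
force: [-2.8, -0.5, 5.9]
gripper_width: 58.9
grasp_force: 71.9
```

```bash
python3 go.py -8.4 0 35.5 1
```

```text
t 12.1 vise-frame TCP [-9.242 -0.161 35.136] F [-2.817 -0.158  5.91 ] q [-0.607  0.641  1.124  1.896 -0.672  1.047 -0.654] 58.9272698411628
[ 0.001 -0.    -0.    -0.     0.001 -0.001]
```

>>> {"method": "step_arm", "body": {
  "deltas": "0 0.0005 0 0 0 0 0; 0 0.001 0 0 0 0 0; 0 0.001 0 0 0 0 0"
}}

```text
time: 12.4
eef_pos: [544.2, -184.2, 35.1]
tool_rot: [0.998, 0.056, -0.0, 0.0]
force: [-3.4, -0.8, 6.7]
gripper_width: 59.1
grasp_force: 71.9
```

>>> {"method": "step_arm", "body": {
  "deltas": "0 0.0005 0 0 0 0 0; 0 0.0008 0 0 0 0 0; 0 0.0008 0 0 0 0 0"
}}

```text
time: 12.7
eef_pos: [544.3, -184.2, 35.1]
tool_rot: [0.998, 0.056, -0.001, -0.0]
force: [-7.3, 1.1, 8.8]
gripper_width: 59.5
grasp_force: 72.4
```

>>> {"method": "step_arm", "body": {
  "deltas": "0 0.0005 0 0 0 0 0; 0 0.0008 0 0 0 0 0; 0 0.0008 0 0 0 0 0"
}}

```text
time: 13.0
eef_pos: [544.3, -184.2, 35.1]
tool_rot: [0.998, 0.056, -0.002, -0.0]
force: [-10.5, 2.0, 13.1]
gripper_width: 59.2
grasp_force: 72.9
```

>>> {"method": "step_arm", "body": {
  "deltas": "0.75 0 0 0 0 0 0; 0.8 0 0 0 0 0 0; 1 0 0 0 0 0 0; 1 0 0 0 0 0 0; 1 0 0 0 0 0 0; 1 0 0 0 0 0 0"
}}

```text
time: 13.6
eef_pos: [546.1, -183.4, 34.9]
tool_rot: [0.998, 0.057, -0.0, -0.0]
force: [0.7, 0.5, -0.3]
gripper_width: 85.5
grasp_force: 0.0
```

>>> {"method": "step_arm", "body": {
  "deltas": "1 0 0 -0.01 0 0 0; 1 0 0 -0.03 0 0 0; 1 0 0 -0.06 0 0 0; 1 0 0 -0.1 0 0 0; 1 0 0 -0.15 0 0 0; 1 0 0 -0.18 0 0 0; 1 0 0 -0.2 0 0 0; 1 0 0 -0.2 0 0 0; 1 0 0 -0.2 0 0 0"
}}

```text
time: 14.5
eef_pos: [546.1, -183.5, 235.2]
tool_rot: [0.998, 0.057, 0.0, -0.0]
force: [-0.0, 0.7, -0.0]
gripper_width: 85.2
grasp_force: 0.0
```

```bash
python3 go.py -8.4 0 235 1; python3 shot.py w4
python3 - <<'E'
from fit import *
p,d,c=load("w4"); a=proj(c,SEAT+[-10,0,30])[0]; print(a)
q=fit("w4",a,[*(SEAT+RV.apply([-10,0,0])),v+np.pi,0.0]); print(RV.inv().apply(q[:3]-SEAT),q[3]-v-np.pi)
E
```

```text
t 14.5 vise-frame TCP [ -6.285   0.278 235.24 ] F [ 0.045  0.663 -0.014] q [-0.773  0.426  1.334  1.687 -0.423  1.368 -0.829] 85.18555207600991
[-0.002  0.     0.    -0.001 -0.001 -0.   ]
14.5 [ 546.124 -183.535  235.24 ] [ 0.998  0.057  0.    -0.   ]
[317.485 188.753]
w4 1113 [ 542.78  -185.239   39.537    3.254] (np.float64(0.7989949748743719), np.float64(0.6873441658697236), np.float64(0.27897303923344197))
[-9.801 -1.036 -0.463] -0.0006818005512920777
```

```bash
cat > c2.py <<'E'
import fit; from fit import *
def setup(name,zmin=26):
    ob=brass
    def b2(p,at,r=70):
        _,d,c=load(name); z=np.full(d.shape,-1.); vv,uu=np.nonzero(d>0); z[vv,uu]=depro(c,uu,vv,d[vv,uu])[:,2]
        h=cv2.cvtColor(p,cv2.COLOR_RGB2HSV); m=(h[...,0]>12)&(h[...,0]<32)&(h[...,1]>110)&(h[...,2]>60)&(z>zmin)
        k=np.zeros(m.shape,bool); u,v=map(int,at); k[max(0,v-r):v+r,max(0,u-r):u+r]=1
        m=cv2.morphologyEx((m&k).astype(np.uint8),cv2.MORPH_CLOSE,np.ones((9,9)))
        n,l,st,ce=cv2.connectedComponentsWithStats(m); return l==1+np.argmax(st[1:,4])
    fit.brass=b2
def grasp(q,h): # flipped tool
    r=pose(q); return r.apply([0.5,0,h])+q[:3], r*R.from_quat([1,0,0,0])
E
python3 - <<'E'
from c2 import *
setup("w3")
q0=[505,-440,42,-.25,np.radians(32)]
q=fit.fit("w3",(88,143),q0); fit.fit("w3",(88,143),q0,5)
for h in (90,66,-4): P,T=grasp(q,h); print(P,rel(P,T))
E
```

```text
Traceback (most recent call last):
AttributeError: 'function' object has no attribute 'fit'
```

```bash
sed -i 's/^import fit; from fit import \*/import fit as F; from fit import */; s/fit.brass=b2/F.brass=b2/' c2.py
python3 - <<'E'
from c2 import *
setup("w3")
q0=[505,-440,42,-.25,np.radians(32)]
q=fit("w3",(88,143),q0); fit("w3",(88,143),q0,5)
for h in (90,66,-4): P,T=grasp(q,h); print(P,rel(P,T))
E
```

```text
w3 1888 [ 511.18  -444.849   41.355   -0.456] (np.float64(0.9276930644367929), np.float64(0.5935484986665923), np.float64(0.1677554986596661))
w3 1888 [ 510.777 -443.861   41.412   -0.432    0.517] (np.float64(0.9448897795591182), np.float64(0.5736544802684252), np.float64(-0.18779650047005525))
[ 468.735 -424.047  117.945] [-0.104  0.231  0.116 -0.16   0.544  0.554]
[ 480.155 -429.644   97.592] [-0.093  0.237  0.137 -0.16   0.544  0.554]
[ 513.464 -445.969   38.228] [-0.062  0.258  0.196 -0.16   0.544  0.554]
```

>>> {"method": "step_arm", "body": {
  "deltas": "1 -0.01 0.023 0 -0.016 0.054 0.055; 1 -0.02 0.046 0.01 -0.032 0.109 0.11; 1 -0.031 0.069 0.02 -0.048 0.163 0.166; 1 -0.042 0.092 0.03 -0.064 0.218 0.222; 1 -0.052 0.116 0.042 -0.08 0.272 0.277; 1 -0.062 0.139 0.054 -0.096 0.326 0.332; 1 -0.073 0.162 0.07 -0.112 0.381 0.388; 1 -0.083 0.185 0.085 -0.128 0.435 0.443; 1 -0.094 0.208 0.1 -0.144 0.49 0.5; 1 -0.104 0.231 0.116 -0.16 0.544 0.554"
}}

```text
time: 15.55
eef_pos: [468.2, -423.1, 118.4]
tool_rot: [0.937, -0.216, 0.267, 0.062]
force: [1.6, 0.6, 0.1]
gripper_width: 85.8
grasp_force: 0.0
```

>>> {"method": "step_arm", "body": {
  "deltas": "1 0 0 0 0 0 0; 1 0 0 0 0 0 0; 1 0 0 0 0 0 0"
}}

```text
time: 15.85
eef_pos: [470.6, -421.6, 120.5]
tool_rot: [0.938, -0.214, 0.266, 0.062]
force: [0.4, 0.5, -0.4]
gripper_width: 85.7
grasp_force: 0.0
```

```bash
python3 shot.py w5
python3 - <<'E'
from c2 import *
print(sense()["joints"])
q0=[511,-444.5,41.4,-.45,np.radians(32)]
p,d,c=load("w5"); a=proj(c,[505,-441,75])[0]; print(a)
for h in (90,66,-4): P,T=grasp(q0,h); print(P,rel(P,T))
setup("w5"); fit("w5",a,q0)
E
```

```text
15.85 [ 470.584 -421.584  120.488] [ 0.938 -0.214  0.266  0.062]
[-0.305  0.156  1.142  2.157 -0.73   0.491 -0.644]
[321.754 204.417]
[ 468.437 -423.94   117.989] [-0.003  0.004  0.002  0.     0.004  0.003]
[ 479.889 -429.472   97.636] [-0.003  0.004  0.026  0.     0.004  0.003]
[ 513.29  -445.606   38.273] [-0.002  0.004  0.096  0.     0.004  0.003]
w5 3023 [ 512.344 -444.537   41.584   -0.431] (np.float64(0.9295817958179582), np.float64(0.46655969840557887), np.float64(0.04811835523038965))
```

>>> {"method": "step_arm", "body": {
  "deltas": "1 -0.002 0.004 0.02 0 0.004 -0.008; 1 -0.002 0.004 0.04 0 0.004 -0.008; 1 -0.002 0.004 0.06 0 0.004 -0.008; 1 -0.002 0.004 0.075 0 0.004 -0.008; 1 -0.002 0.004 0.088 0 0.004 -0.008; 1 -0.002 0.004 0.096 0 0.004 -0.008; 1 -0.002 0.004 0.096 0 0.004 -0.008; 1 -0.002 0.004 0.096 0 0.004 -0.008"
}}

```text
time: 16.7
eef_pos: [513.3, -446.4, 38.3]
tool_rot: [0.938, -0.209, 0.269, 0.063]
force: [-0.2, 0.0, -0.2]
gripper_width: 85.4
grasp_force: 0.0
```

Run:
```python
from c2 import *
s=sense(); print(s["eef_pos"],s["force"],s["joints"])
P,T=grasp([512,-444.5,41.5,-.437,np.radians(32)],-4); print(P,rel(P,T))
```

```text
[ 513.347 -446.351   38.27 ] [-0.201  0.016 -0.239] [ 0.042  0.411  0.796  2.1   -1.223  0.456 -0.237]
[ 514.305 -445.577   38.373] [ 0.001 -0.001  0.     0.007 -0.001 -0.   ]
```

>>> {"method": "step_arm", "body": {
  "deltas": "0 0.001 0 0 0 0 0; 0 0.001 0 0 0 0 0; 0 0.001 0 0 0 0 0; 0 0.001 0 0 0 0 0; 0 0.001 0 0 0 0 0; 0 0.001 0 0 0 0 0; 0 0.001 0 0 0 0 0"
}}

```text
time: 17.4
eef_pos: [513.5, -447.4, 39.4]
tool_rot: [0.938, -0.211, 0.269, 0.063]
force: [-4.9, 5.0, 8.4]
gripper_width: 59.4
grasp_force: 62.1
```

Run:
```python
from c2 import *
s=sense(); rt=R.from_quat(s["tool_rot"]); q=np.array([512,-444.5,41.5,-.437,np.radians(32)])
print(s["gripper_width"],s["grasp_force"],"origin in tool",rt.inv().apply(q[:3]-s["eef_pos"]),(rt.inv()*pose(q)*R.from_quat([1,0,0,0])).as_rotvec(),s["eef_pos"],s["tool_rot"])
```

```text
59.36967623766626 62.058188182418235 origin in tool [-1.068 -1.988 -3.2  ] [ 0.007 -0.002 -0.003] [ 513.498 -447.421   39.366] [ 0.938 -0.211  0.269  0.063]
```

>>> {"method": "step_arm", "body": {
  "deltas": "0 0 0 -0.02 0 0 0; 0 0 0 -0.05 0 0 0; 0 0 0 -0.09 0 0 0; 0 0 0 -0.13 0 0 0; 0 0 0 -0.16 0 0 0; 0 0 0 -0.16 0 0 0; 0 0 0 -0.16 0 0 0"
}}

```text
time: 18.1
eef_pos: [436.0, -410.4, 175.1]
tool_rot: [0.937, -0.211, 0.27, 0.063]
force: [0.6, -0.6, -3.3]
gripper_width: 59.3
grasp_force: 70.3
```

```bash
python3 go.py -35 0 200 1
```

```text
t 18.1 vise-frame TCP [-141.371 -212.666  175.096] F [ 0.491 -0.65  -3.305] q [-0.267 -0.174  1.003  2.171 -0.041  0.529 -1.214] 59.25037052580386
[-0.005 -0.237 -0.034  0.16  -0.545 -0.541]
```

>>> {"method": "step_arm", "body": {
  "deltas": "0 -0.001 -0.024 -0.003 0.016 -0.054 -0.054; 0 -0.001 -0.047 -0.007 0.032 -0.109 -0.108; 0 -0.002 -0.071 -0.01 0.048 -0.163 -0.162; 0 -0.002 -0.095 -0.014 0.064 -0.218 -0.216; 0 -0.003 -0.118 -0.017 0.08 -0.272 -0.27; 0 -0.003 -0.142 -0.02 0.096 -0.327 -0.325; 0 -0.004 -0.166 -0.024 0.112 -0.381 -0.379; 0 -0.004 -0.19 -0.027 0.128 -0.436 -0.433; 0 -0.005 -0.213 -0.03 0.144 -0.49 -0.487; 0 -0.005 -0.237 -0.034 0.16 -0.545 -0.541"
}}

```text
time: 19.1
eef_pos: [518.0, -186.3, 198.9]
tool_rot: [0.998, 0.057, -0.002, -0.0]
force: [0.5, -1.3, -2.1]
gripper_width: 59.4
grasp_force: 70.2
```

>>> {"method": "step_arm", "body": {
  "deltas": "0 0 0 0 0 0 0; 0 0 0 0 0 0 0; 0 0 0 0 0 0 0; 0 0 0 0 0 0 0"
}}

```text
time: 19.5
eef_pos: [517.5, -187.9, 198.9]
tool_rot: [0.998, 0.055, -0.001, 0.0]
force: [0.2, 0.3, -1.3]
gripper_width: 59.3
grasp_force: 70.2
```

```bash
python3 go.py -38 0 95 1; python3 shot.py w6
python3 - <<'E'
from c2 import *
s=sense(); p,d,c=load("w6"); rt=R.from_quat(s["tool_rot"]); o=rt.apply([-1,0,-4])+s["eef_pos"]
a=proj(c,o+[0,0,18])[0]; print(a); setup("w6",150)
q=fit("w6",a,[*o,v,0.0],5); print("origin in tool",rt.inv().apply(q[:3]-s["eef_pos"]),(rt.inv()*pose(q)*R.from_quat([1,0,0,0])).as_rotvec())
m=F.brass(p,a); vs,us=np.nonzero(m&(d>0)); P=rt.inv().apply(depro(c,us,vs,d[vs,us])-s["eef_pos"]); print(np.percentile(P,[1,50,99],0))
E
```

```text
t 19.5 vise-frame TCP [-35.218  -0.835 198.866] F [ 0.271  0.294 -1.329] q [-0.432  0.181  0.791  1.784 -0.135  1.234 -1.063] 59.26265892282202
[-0.003 -0.001  0.104 -0.     0.002 -0.003]
19.5 [ 517.504 -187.919  198.866] [ 0.998  0.055 -0.001  0.   ]
[317.528 275.768]
w6 9848 [ 515.081 -187.933  201.621    0.135   -0.08 ] (np.float64(0.922239939968108), np.float64(0.7651473209456823), np.float64(0.5218819423287044))
origin in tool [-2.546 -0.13  -2.719] [-0.001 -0.079 -0.024]
[[ -9.672 -28.409 -40.606]
 [  5.239   1.457 -38.674]
 [ 15.342  27.92   -6.85 ]]
```

View pics/w6.png

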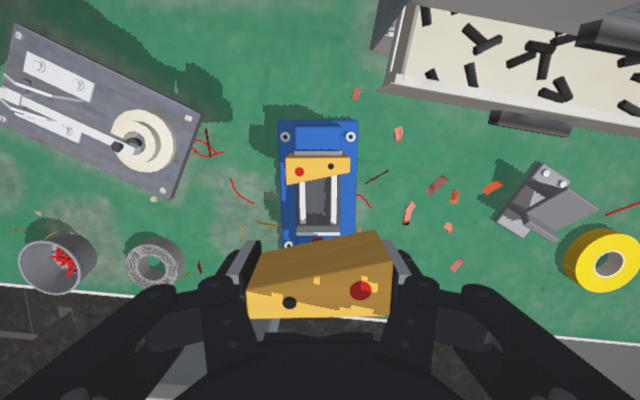

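Wrist picture: wedge_1 stands at the fixed jaw at (318,168), with its red dot at (299,171). The held wedge_2 has its red dot on the other side at (360,290), tapered face towards wedge_1. Cradle_2 is empty, and the cup, core and tape have not moved.

>>> {"method": "step_arm", "body": {
  "deltas": "0 -0.003 -0.001 0.03 0 0.002 -0.003; 0 -0.003 -0.001 0.065 0 0.002 -0.003; 0 -0.003 -0.001 0.1 0 0.002 -0.003; 0 -0.003 -0.001 0.13 0 0.002 -0.003; 0 -0.003 -0.001 0.148 0 0.002 -0.003; 0 -0.003 -0.001 0.157 0 0.002 -0.003; 0 -0.003 -0.001 0.157 0 0.002 -0.003; 0 -0.003 -0.001 0.157 0 0.002 -0.003"
}}

```text
time: 20.35
eef_pos: [515.3, -186.9, 42.7]
tool_rot: [0.998, 0.058, 0.0, 0.0]
force: [-0.4, -0.1, -1.5]
gripper_width: 59.2
grasp_force: 70.2
```

```bash
python3 go.py -38 0 38 1
```

```text
t 20.35 vise-frame TCP [-37.267   0.441  42.741] F [-0.382 -0.012 -1.504] q [-0.342  0.376  0.723  1.945 -0.308  0.931 -0.923] 59.23082106968012
[-0.001  0.     0.005  0.001 -0.001  0.002]
```

>>> {"method": "step_arm", "body": {
  "deltas": "0 -0.001 0 0.003 0 0 0.002; 0 -0.001 0 0.005 0 0 0.002; 0 -0.001 0 0.005 0 0 0.002"
}}

```text
time: 20.65
eef_pos: [514.0, -186.5, 37.0]
tool_rot: [0.998, 0.057, 0.0, 0.0]
force: [0.1, -0.1, -2.3]
gripper_width: 59.1
grasp_force: 70.2
```

>>> {"method": "step_arm", "body": {
  "deltas": "0 0 0 0.0005 0 0 0; 0 0 0 0.001 0 0 0; 0 0 0 0.001 0 0 0"
}}

```text
time: 20.95
eef_pos: [514.0, -186.5, 36.4]
tool_rot: [0.998, 0.057, 0.0, -0.0]
force: [-2.7, 1.6, 6.2]
gripper_width: 59.0
grasp_force: 71.1
```

>>> {"method": "step_arm", "body": {
  "deltas": "0 0 0 0.0004 0 0 0; 0 0 0 0.0008 0 0 0; 0 0 0 0.0008 0 0 0"
}}

```text
time: 21.25
eef_pos: [514.1, -186.5, 36.3]
tool_rot: [0.998, 0.057, 0.0, -0.0]
force: [-6.5, 3.8, 15.8]
gripper_width: 59.1
grasp_force: 72.2
```

>>> {"method": "step_arm", "body": {
  "deltas": "0 0 0 -0.001 0 0 0; 0 0 0.0007 -0.001 0 0 0; 0 0 0.0015 -0.001 0 0 0; 0 0 0.0015 -0.0006 0 0 0"
}}

```text
time: 21.65
eef_pos: [514.4, -187.1, 36.4]
tool_rot: [0.998, 0.057, 0.0, -0.001]
force: [-6.0, 6.4, 18.6]
gripper_width: 58.9
grasp_force: 72.1
```

>>> {"method": "step_arm", "body": {
  "deltas": "0.75 0 0 0 0 0 0; 0.8 0 0 0 0 0 0; 1 0 0 0 0 0 0; 1 0 0 0 0 0 0; 1 0 0 0 0 0 0; 1 0 0 0 0 0 0"
}}

```text
time: 22.25
eef_pos: [514.0, -188.1, 35.5]
tool_rot: [0.998, 0.057, -0.0, 0.0]
force: [-0.3, -0.1, -0.4]
gripper_width: 85.3
grasp_force: 0.0
```

>>> {"method": "step_arm", "body": {
  "deltas": "1 0 0 -0.01 0 0 0; 1 0 0 -0.03 0 0 0; 1 0 0 -0.06 0 0 0; 1 0 0 -0.1 0 0 0; 1 0 0 -0.14 0 0 0; 1 0 0 -0.17 0 0 0; 1 0 0 -0.17 0 0 0; 1 0 0 -0.17 0 0 0"
}}

```text
time: 23.05
eef_pos: [514.3, -188.1, 206.5]
tool_rot: [0.998, 0.057, 0.001, -0.0]
force: [1.0, 0.5, -0.4]
gripper_width: 85.0
grasp_force: 0.0
```

```bash
python3 go.py -95.5 0 180 1; python3 shot.py w7
python3 - <<'E'
from c2 import *
p,d,c=load("w7"); vv,uu=np.nonzero(d>0); P=RV.inv().apply(depro(c,uu,vv,d[vv,uu])-SEAT)+[0,0,40]
h=cv2.cvtColor(p,cv2.COLOR_RGB2HSV)[vv,uu]; b=(h[:,0]>12)&(h[:,0]<32)&(h[:,1]>110)&(abs(P[:,1])<45)&(P[:,0]>-110)&(P[:,0]<10)
t=b&(P[:,2]>73)&(P[:,2]<79); print("tops",np.percentile(P[t],[0,1,50,99,100],0),t.sum())
# edges of the two tops per y bin
for y in (-28,-20,-10,0,10,20,28):
    k=t&(abs(P[:,1]-y)<2); x=np.sort(P[k,0]); g=np.argmax(np.diff(x)); print(y,x[0],x[g],x[g+1],x[-1])
g=(P[:,2]>86)&(P[:,2]<100)&(abs(P[:,1])<20)&(P[:,0]<-70)&(P[:,0]>-120); print("grip",np.percentile(P[g],[2,50,98],0),g.sum())
E
```

```text
t 23.05 vise-frame TCP [-38.396  -0.63  206.464] F [ 1.083  0.426 -0.405] q [-0.447  0.164  0.804  1.784 -0.125  1.244 -1.066] 85.04253881653847
[-0.057 -0.001  0.026  0.    -0.001  0.   ]
23.05 [ 514.323 -188.074  206.464] [ 0.998  0.057  0.001 -0.   ]
tops [[-48.737 -29.783  73.086]
 [-48.196 -28.785  73.789]
 [-21.064   0.373  75.591]
 [  0.592  28.897  77.207]
 [  0.771  29.975  77.877]] 2375
-28 -47.10681946244606 -23.195064066696133 -13.467567806125437 0.638364409890547
-20 -47.22864110373365 -24.008624425004406 -14.592406494393158 0.6910160959681285
-10 -47.28426036328892 -26.051097118477845 -17.340848683752068 0.6569421682527652
0 -48.54192498788736 -28.327816318837343 -19.347468980736554 0.5649054605992031
10 -48.46309174900801 -30.137866689320706 -21.239932881113866 0.6541712170213254
20 -48.31379949920746 -32.65145100977234 -23.34412518473856 0.6163100365547233
28 -48.139525685527026 -34.345256498545254 -24.37590499223259 0.5128435490011426
grip [[-104.222   -7.43    87.207]
 [ -92.454   -0.568   92.774]
 [ -83.575    6.302   94.596]] 313
```

View pics/w7.png

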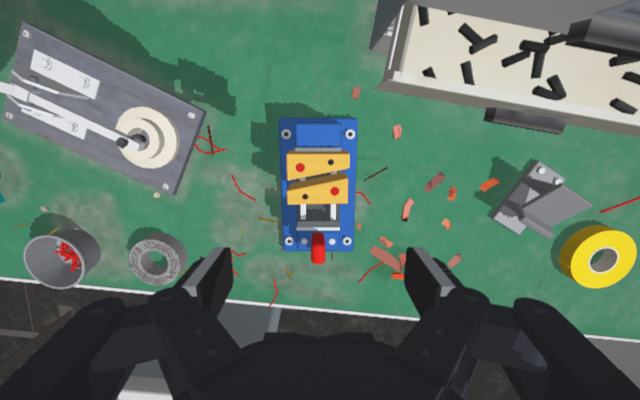

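Wrist picture: both blocks stand on the parallels at (318,165) and (318,188), with tapered faces facing across a gap of about 9 mm and the red dots at opposite ends. The red grip is at (318,250), so I'll pinch it next.

>>> {"method": "step_arm", "body": {
  "deltas": "1 -0.02 -0.001 0.01 0 0 0; 1 -0.04 -0.001 0.02 0 0 0; 1 -0.058 -0.001 0.04 0 0 0; 1 -0.058 -0.001 0.07 0 0 0; 1 -0.058 -0.001 0.1 0 0 0; 1 -0.058 -0.001 0.125 0 0 0; 1 -0.058 -0.001 0.125 0 0 0; 1 -0.058 -0.001 0.125 0 0 0"
}}

```text
time: 23.9
eef_pos: [455.5, -193.8, 80.3]
tool_rot: [0.998, 0.057, -0.001, 0.0]
force: [0.7, 0.4, -0.1]
gripper_width: 85.4
grasp_force: 0.0
```

```bash
python3 go.py -96 -0.5 67 1
```

```text
t 23.9 vise-frame TCP [-97.475   0.305  80.349] F [ 0.739  0.32  -0.142] q [-0.415  0.2    0.805  2.039 -0.172  0.972 -0.979] 85.37983247561318
[ 0.002  0.001  0.013  0.     0.003 -0.   ]
```

>>> {"method": "step_arm", "body": {
  "deltas": "1 0.0015 0.001 0.007 0 0.003 0; 1 0.0015 0.001 0.013 0 0.003 0; 1 0.0015 0.001 0.013 0 0.003 0"
}}

```text
time: 24.2
eef_pos: [457.8, -194.4, 67.3]
tool_rot: [0.998, 0.057, 0.001, -0.0]
force: [-0.5, 1.0, 0.1]
gripper_width: 85.6
grasp_force: 0.0
```

>>> {"method": "step_arm", "body": {
  "deltas": "0 0 0 0 0 0 0; 0 0 0 0 0 0 0; 0 0 0 0 0 0 0; 0 0 0 0 0 0 0; 0 0 0 0 0 0 0; 0 0 0 0 0 0 0; 0 0 0 0 0 0 0; 0 0 0 0 0 0 0; 0 0 0 0 0 0 0; 0 0 0 0 0 0 0"
}}

```text
time: 25.2
eef_pos: [458.0, -194.1, 67.9]
tool_rot: [0.998, 0.057, 0.001, -0.0]
force: [-2.5, 1.7, 5.1]
gripper_width: 13.0
grasp_force: 58.8
```

```bash
python3 go.py -65 0 67 1
```

```text
t 25.2 vise-frame TCP [-95.064  -0.253  67.857] F [-2.318  1.955  5.09 ] q [-0.401  0.224  0.797  2.048 -0.2    0.943 -0.955] 13.0481311439359
[ 0.03  -0.     0.001 -0.    -0.003  0.001]
```

>>> {"method": "step_arm", "body": {
  "deltas": "0 0.003 0 0 0 0 0; 0 0.006 0 0 0 0 0; 0 0.009 0 0 0 0 0; 0 0.012 0 0 0 0 0; 0 0.015 0 0 0 0 0; 0 0.018 0 0 0 0 0; 0 0.021 0 0 0 0 0; 0 0.024 0 0 0 0 0; 0 0.026 0 0 0 0 0; 0 0.028 0 0 0 0 0"
}}

```text
time: 26.2
eef_pos: [484.9, -191.0, 67.9]
tool_rot: [0.998, 0.057, 0.0, -0.001]
force: [-6.4, 3.0, 9.4]
gripper_width: 13.0
grasp_force: 59.5
```

>>> {"method": "step_arm", "body": {
  "deltas": "0 0.001 0 0 0 0 0; 0 0.002 0 0 0 0 0; 0 0.003 0 0 0 0 0; 0 0.004 0 0 0 0 0; 0 0.005 0 0 0 0 0; 0 0.006 0 0 0 0 0; 0 0.007 0 0 0 0 0; 0 0.008 0 0 0 0 0"
}}

```text
time: 27.0
eef_pos: [492.6, -190.2, 67.9]
tool_rot: [0.998, 0.057, 0.0, -0.001]
force: [-7.8, 2.8, 10.3]
gripper_width: 12.9
grasp_force: 59.7
```

```bash
python3 go.py -55.5 0 67.5 1
```

```text
t 27.0 vise-frame TCP [-60.2    -0.237  67.872] F [-7.409  3.683 10.278] q [-0.383  0.298  0.773  1.975 -0.254  0.965 -0.944] 12.867679723050351
[ 0.005 -0.     0.    -0.001 -0.001  0.   ]
```

>>> {"method": "step_arm", "body": {
  "deltas": "0 0.0007 0 0 0 0 0; 0 0.0015 0 0 0 0 0; 0 0.0022 0 0 0 0 0; 0 0.003 0 0 0 0 0; 0 0.0035 0 0 0 0 0; 0 0.0035 0 0 0 0 0"
}}

```text
time: 27.6
eef_pos: [496.2, -189.8, 67.9]
tool_rot: [0.998, 0.057, 0.0, -0.001]
force: [-7.4, 2.5, 9.2]
gripper_width: 12.5
grasp_force: 59.7
```

>>> {"method": "step_arm", "body": {
  "deltas": "0 0.0005 0 0 0 0 0; 0 0.001 0 0 0 0 0; 0 0.001 0 0 0 0 0"
}}

```text
time: 27.9
eef_pos: [497.1, -189.7, 67.9]
tool_rot: [0.998, 0.057, 0.0, -0.001]
force: [-6.5, 2.9, 9.3]
gripper_width: 12.8
grasp_force: 59.7
```

>>> {"method": "step_arm", "body": {
  "deltas": "0 0.0005 0 0 0 0 0; 0 0.001 0 0 0 0 0; 0 0.001 0 0 0 0 0"
}}

```text
time: 28.2
eef_pos: [497.2, -189.6, 67.8]
tool_rot: [0.998, 0.057, -0.0, -0.001]
force: [-11.5, 3.4, 14.0]
gripper_width: 12.6
grasp_force: 60.3
```

```bash
python3 go.py -55.5 0 67.5 1
```

```text
t 28.2 vise-frame TCP [-55.593  -0.24   67.841] F [-11.073   4.635  13.974] q [-0.38   0.309  0.769  1.964 -0.261  0.97  -0.943] 12.559373016088804
[ 0.    -0.     0.    -0.002  0.001 -0.   ]
```

>>> {"method": "step_arm", "body": {
  "deltas": "0 0.0005 0 0 0 0 0; 0 0.001 0 0 0 0 0; 0 0.001 0 0 0 0 0; 0 0.001 0 0 0 0 0"
}}

```text
time: 28.6
eef_pos: [497.2, -189.6, 67.8]
tool_rot: [0.998, 0.056, -0.001, -0.001]
force: [-17.6, 4.1, 21.2]
gripper_width: 13.1
grasp_force: 61.1
```

>>> {"method": "step_arm", "body": {
  "deltas": "0 0.0005 0 0 0 0 0; 0 0.0007 0 0 0 0 0; 0 0.0007 0 0 0 0 0; 0 0.0007 0 0 0 0 0"
}}

```text
time: 29.0
eef_pos: [497.2, -189.6, 67.8]
tool_rot: [0.998, 0.056, -0.002, -0.001]
force: [-21.5, 4.7, 24.1]
gripper_width: 13.3
grasp_force: 61.6
```

>>> {"method": "step_arm", "body": {
  "deltas": "1 0 0 0 0 0 0; 1 0 0 0 0 0 0; 1 0 0 0 0 0 0; 1 0 0 0 0 0 0; 1 0 0 0 0 0 0; 1 0 0 0 0 0 0; 1 0 0 0 0 0 0"
}}

```text
time: 29.7
eef_pos: [500.9, -189.5, 67.7]
tool_rot: [0.998, 0.057, 0.001, 0.0]
force: [0.4, 0.8, 0.3]
gripper_width: 85.1
grasp_force: 0.0
```

>>> {"method": "step_arm", "body": {
  "deltas": "1 0 0 -0.02 0 0 0; 1 0 0 -0.05 0 0 0; 1 0 0 -0.09 0 0 0; 1 0 0 -0.13 0 0 0; 1 0 0 -0.15 0 0 0; 1 0 0 -0.15 0 0 0; 1 0 0 -0.15 0 0 0"
}}

```text
time: 30.4
eef_pos: [500.4, -189.4, 217.5]
tool_rot: [0.998, 0.057, 0.002, -0.0]
force: [-1.0, -0.3, -0.8]
gripper_width: 85.5
grasp_force: 0.0
```

```bash
python3 shot.py w8
python3 - <<'E'
from c2 import *
p,d,c=load("w8"); vv,uu=np.nonzero(d>0); P=RV.inv().apply(depro(c,uu,vv,d[vv,uu])-SEAT)+[0,0,40]
h=cv2.cvtColor(p,cv2.COLOR_RGB2HSV)[vv,uu]; b=(h[:,0]>12)&(h[:,0]<32)&(h[:,1]>110)&(abs(P[:,1])<45)&(P[:,0]>-110)&(P[:,0]<10)
t=b&(P[:,2]>70)&(P[:,2]<82); print("tops",np.percentile(P[t],[0,1,50,99,100],0),t.sum())
for y in (-28,-20,-10,0,10,20,28):
    k=t&(abs(P[:,1]-y)<2); x=np.sort(P[k,0]); print(y,x[0],x[-1],np.diff(x).max(),P[k][P[k,0]<-28,2].mean(),P[k][P[k,0]>-12,2].mean())
for n,k in (("front",t&(P[:,0]<-30)),("back",t&(P[:,0]>-10))): print(n,P[k][:,1].min(),P[k][:,1].max())
g=(P[:,2]>86)&(P[:,2]<100)&(abs(P[:,1])<20)&(P[:,0]<-30)&(P[:,0]>-120); print("grip",np.percentile(P[g],[2,50,98],0))
u0,v0=map(int,proj(c,SEAT+[-30,5,60])[0]); cv2.imwrite("pics/end.png",cv2.resize(p[max(0,v0-90):v0+90,u0-110:u0+110,::-1],None,fx=3,fy=3,interpolation=cv2.INTER_CUBIC))
E
```

```text
30.4 [ 500.414 -189.393  217.514] [ 0.998  0.057  0.002 -0.   ]
tops [[-38.388 -29.493  72.719]
 [-38.1   -28.849  73.908]
 [-18.192  -0.255  75.593]
 [  0.901  29.046  77.283]
 [  1.038  29.751  77.898]] 2297
-28 -38.25942987968973 0.8391683306722737 0.9897597839173429 75.30975404796223 75.60376022614335
-20 -38.17092999964403 0.8630985844629951 1.3591311014561533 75.78765287253128 75.53510539905596
-10 -38.16558890079611 0.93102411705997 1.0068359470050616 75.5378754380025 75.55349487694059
0 -38.17632263132995 0.939418114222209 0.9296870444985879 75.65264736837504 75.55839580332089
10 -38.0286313148199 0.9234599852124952 0.9629900116061876 75.86501194022922 75.30864207446095
20 -38.22247451082235 0.9822729293580404 1.0596211681855294 75.73762818989336 75.73135152435432
28 -38.20527943890674 0.8791885654705408 0.9769052362056101 75.47084515741031 75.33859520258824
front -29.195035245532072 29.750764956144305
back -29.490629054537344 29.04596196234587
grip [[-64.56   -7.02   88.935]
 [-54.083  -0.276  92.865]
 [-44.294   5.5    94.734]]
```

View pics/end.png

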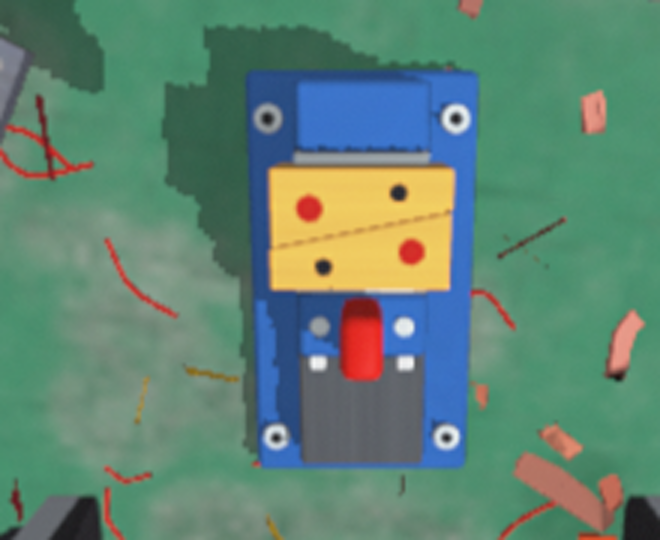

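The crop shows a closed, parallel-sided pack at (360,228), gripped between the jaws with the red dots at opposite ends. The tops are level, it is centred to about 1 mm, and the gripper is clear. I'll hand it in.

```bash
python3 -c "
from cell import *
print(sign_off())"
```

```text
the job is handed in; nothing more can be done
None
```

The two brass blocks are clamped in the blue vise as one parallel-sided pack, centred to about 1 mm, with thick end beside thin end. The jaw was pushed home with about 21 N and released, the bystanders were not touched, and the job was handed in at about 30 s.

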